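Hang the lift-off gate on the test bay and shut it

TASK

Take the lift-off gate out of its parking rack, hang it on the test bay's hinge post while it stands open, so that both knuckles drop fully over both pins, then swing it shut until its tongue is under the keeper and against the catch post, and let go. The hinge post is clamped somewhere along its slot, so feel for the pins. Leave the transformer in the bay, the meter and the cup beside the bay where they are.

Things in the scene. Friction and masses are not known exactly. Their poses are not given: they have to be found in the camera images.
- test_bay: fixed test bay, open front to its -x: grey plate 205 x 260 x 8 mm, aluminium walls 90 mm high at back and sides. Origin on the table under the plate; x to the back, y to the left. Steel hinge post front left, steel catch post front right. Shut, the gate lies along the bay's -y from the pins, at x = -85 mm; a keeper roof is then over its tongue, so it can only be lowered while open
- hinge_slot (a point): middle of the hinge post's slot, at x = -85, y = +85 mm of the bay, table height; bay's axes. The axis of both pins is up to 12 mm from here along y, either way (not reported, does not give), and 0 mm along x. The column, 24 mm wide, 100 mm high, begins 15 mm behind (+x) the axis. About 12 to 17 mm off the axis a knuckle goes down beside the pin and does not hold
- lower_bracket (a point): top of the lower pin's bracket at mid-slot, 30 mm over the table (real y up to 12 mm off, see hinge_slot); upper bracket's top 70 mm higher, underside 62 mm higher. Brackets 20 mm wide, reach 10 mm forward of the axis. Pins 10 mm thick, upright, 20 mm long, upper 7 mm tapered to 6 mm. The lower knuckle must enter from the front, between lower pin tip and upper bracket, then go down
- keeper (a point): middle of the underside of the keeper roof, 93 mm over the table, bay's axes; the steel roof is 46 mm (x) by 36 mm (y) by 8 mm, from x = -105 mm of the bay. The catch post's front face, against which the tongue rests, is at x = -79 mm of the bay, 3 mm behind this point, y = -82 to -118 mm
- rack: fixed grey parking rack, plate 200 x 70 x 10 mm, with four plastic fingers up to 59 mm over the table, 11 mm apart, that hold the gate upright. Origin under its centre on the table; its x points along the gate, from the gate's free end to its knuckles
- gate_grip (a point): centre of the gate's black grip block (60 mm along the gate, 14 mm thick, 34 mm high), on its top, 83 mm from the hinge axis, 124 mm over its lower edge. x along the gate from knuckles to free end, y through its thickness, z up. The gate: aluminium frame with grey sheet, 16 to 150 mm from the hinge axis, 8 mm thick, 108 mm high (142 with grip block), about 0.3 kg
- gate_hinge (a point): on the axis of the gate's two steel knuckles, at the underside of the lower one, 8 mm over the gate's lower edge (116 mm below and 83 mm from gate_grip). Knuckles: upright tubes 24 mm across, 12.6 mm bore, 18 mm high, undersides 70 mm apart. Hung home, this point is 30 mm over the table. Axes as the gate
- gate_tongue (a point): middle of the gate's steel tongue (8 mm thick, 12 mm high) at the free end: 170 mm from the hinge axis, 56 mm over the gate's lower edge; the tongue ends at 186 mm. Axes as the gate. Play in the knuckles lets the free end of the hanging gate sag by up to 8 mm
- transformer: small transformer 56 x 48 x 42 mm standing in the bay's nest; bystander. Origin at its underside
- meter: yellow hand meter 142 x 68 x 41 mm lying on the table between rack and bay; bystander. Origin at its underside
- cup: white fluted plastic cup, 65 mm wide, 68 mm high, the one close to the bay's left side; bystander. Origin at its underside
Not all that is in view belongs to the job. Leave any green look-alike of the part that bears gate_grip alone.

How it is judged:
By the outcome, as a careful person would: the job done as asked, in the order asked, and still so for the second after the job is handed in, with the robot touching nothing.
It also fails if it takes over 67 s, if anything falls off the work surface, if the arm or the gripper's body presses on something with over 40 N, if the wrist force passes 120 N, or if a joint passes its speed limit or range.

ROBOT

A 6-joint arm with a two-finger parallel gripper is mounted at the origin on a cart in front of the work surface, level with it; the furniture and walls round the work are solid. World frame = base frame: x ahead of the robot, y to its left, z up, the work surface at z = 0. Lengths are in mm, angles in degrees, forces in N, time in s.
With the tool pointing down it reaches from about 375 to 900 mm from the base axis. Payload 3.1 kg.
Tool frame: the origin (TCP) lies at the very end of the fingers, on their centre line; the grasp point (between the pads) lies 19 mm behind it; z points along the fingers, y is the line along which they close (so a half turn about z gives the same grasp; the last joint's range is limited). The gripper opens to 85 mm and grips with 20 to 120 N. Pads are 22 mm wide; open, the fingers measure 114 mm over their backs; the gripper's body (76 mm by 85 mm) begins 54 mm behind the grasp point. The pads swing forward as they close: fully open they stand 13 mm farther back than shut.
Start: joints at [66.091, 30.224, 82.088, -0, 67.689, -10.227], TCP at [147.795, 607.251, 231.31] pointing down, gripper open.
Joint ranges: [-176.69, 176.69], [-43.24, 126.21], [12.49, 139.97], [-82, 262], [0, 151.66], [-163.58, 163.58]. Speed limits (degrees/s): [159.86, 159.86, 180, 180, 180, 180].

INTERFACE

Orientations are given as [roll, pitch, yaw] about the fixed x, y, z axes, in that order (R = Rz(yaw) Ry(pitch) Rx(roll)).
In Python, from plant import r gives the robot as it stands.
- The arm moves only by the tool play_rows, never from a script. Its argument "plan" is a list of rows, each an object with "grip": the finger opening in mm, from 0 to 85.4; "linear": the shift along the tool's x, y, z in mm, a list of three; "turn": the turn about the tool's z in degrees. In form: [{"grip": grip, "linear": [dx, dy, dz], "turn": turn}, ...]. A call has 1 to 12 rows; each row is the pose to reach, as a shift and turn from the pose commanded when the call began, along the tool's axes at that moment; what a row does not reach only later rows make up. A row lasts 1/12 s, in which the tool goes at most 41.7 mm and 7.16 degrees, less where a joint would pass 70% of its speed; a pose out of reach is approached as far as the arm can. A call with a gripper value outside its range is refused whole. The fingers move at their own pace and stop on an object; "grip_force" is the grip in N (left out, the last holds). Time passes only in rows, so rows that repeat a pose let the fingers close. It gives the time, the measured TCP pose, the force, the opening and the grip force at its end, in the units of the state.
- r.read_state(): the state, without advancing time (a new reading comes with each control period).
- r.get_image(name): name is "side" or "top" or "wrist"; returns a dict with "pixels" (400x640x3 uint8, red, green, blue), "fx", "fy", "cx", "cy" (pixels), "cam_to_world" (4x4, takes a point from camera to world coordinates). Camera axes: x right, y up, looking along -z (the intrinsics and any distortion apply to the point x, -y, -z); pixel columns grow to the right and rows downward; lengths in mm; the calibration is good to about 2 mm. The wrist camera is an equidistant fisheye: a pixel r from the principal point sees the ray r / f radians off the axis. A picture is of the moment at which its call begins. There is no depth.
- r.finish_job(): hands the job in; it is judged then, once.
The state is a dict: "time_s": time; "qpos": joint angles; "qd": joint speeds; "joint_efforts": joint torques, N m; "position": TCP position; "orientation": TCP orientation; "contact_force": force on the tool from outside, world axes, zero at the start; "torque": the same for the moment, N m; "opening": finger opening in mm; "finger_force": force on a finger pad.
Only numpy, scipy, OpenCV 4.12 (cv2) and the standard library are available. Lean on these libraries where they do the work, as an engineer would, in place of code of your own. Each camera call takes 0.05 s, during which the arm holds its last target. There are 200 camera calls.

## Working session

There is one attempt and no reset: what is moved stays moved. The work goes in short steps, Python scripts to look and compute and a tool call to move; the robot and the scene stay as the last step left them, time stands still between calls to the robot, and variables do not carry over. Pictures are saved under pics/ and viewed, at most 10 in all, crops included, and the job is handed in when it is done.

Besides the shell and the picture viewer there is one more tool, called after "Call:" in YAML: its name, and indented under it one key for each argument. play_rows: Moves the arm, as the interface text tells. Its arguments: {"type":"object","properties":{"plan":{"type":"array","items":{"type":"object","properties":{"grip":{"type":"number"},"linear":{"type":"array","items":{"type":"number"}},"turn":{"type":"number"}}}},"grip_force":{"type":"number"}},"required":["plan"]}

```bash
ls; mkdir -p pics
cat > h.py <<'E'
import numpy as np, cv2, pickle
from plant import r
def snap(n,f):
    im=r.get_image(n); pickle.dump(im,open(f'pics/{f}.pkl','wb')); cv2.imwrite(f'pics/{f}.png',im['pixels'][:,:,::-1]); return im
def load(f): return pickle.load(open(f'pics/{f}.pkl','rb'))
def ray(im,u,v,fish=False):
    a=(u-im['cx'])/im['fx'];b=(v-im['cy'])/im['fy']
    if fish:
        t=np.hypot(a,b);s=np.sin(t)/max(t,1e-9);d=np.array([a*s,-b*s,-np.cos(t)])
    else: d=np.array([a,-b,-1.])
    T=np.array(im['cam_to_world']);return T[:3,3],T[:3,:3]@d
def at(im,u,v,z,fish=False):
    o,d=ray(im,u,v,fish);return o+d*(z-o[2])/d[2]
def proj(im,p,fish=False):
    T=np.array(im['cam_to_world']);c=T[:3,:3].T@(np.array(p,float)-T[:3,3]);x,y,z=c[0],-c[1],-c[2]
    if fish:
        rr=np.hypot(x,y);t=np.arctan2(rr,z);k=t/max(rr,1e-9);return im['cx']+im['fx']*x*k,im['cy']+im['fy']*y*k
    return im['cx']+im['fx']*x/z,im['cy']+im['fy']*y/z
E
python3 - <<'E'
from h import *
print(r.read_state())
ims={}
for n in('top','side'):
    im=snap(n,n+'0');ims[n]=im;print({k:v for k,v in im.items() if k!='pixels'})
E
```

```text
pics
{'time_s': 0.0, 'qpos': array([ 6.60930220e+01,  3.02806610e+01,  8.21577708e+01,  3.44701431e-04,
        6.76901121e+01, -1.02281886e+01]), 'qd': array([-0.02638425,  0.01864946,  0.01945227,  0.07620137, -0.03964459,
       -0.04931839]), 'joint_efforts': array([-8.19844945e-05, -4.42346549e+01, -1.78030050e+01, -5.15748127e-05,
        8.20201007e-03,  1.36600482e-05]), 'position': array([147.47628041, 606.59683889, 230.30777424]), 'orientation': array([-1.79873555e+02, -2.31389214e-02,  1.66321054e+02]), 'contact_force': array([ 0.12353224, -1.17514178,  0.12852135]), 'torque': array([ 0.0481455 , -0.04485076, -0.03170844]), 'finger_force': 0.0, 'opening': 85.80886386709709}
{'fx': 424.0856245535507, 'fy': 424.0856245535507, 'cx': 318.0319952654278, 'cy': 205.49361320629555, 'cam_to_world': array([[ 1.96021771e-02,  9.87085843e-01, -1.58988345e-01,
         3.31668646e+02],
       [-9.99602520e-01,  1.61260804e-02, -2.31247137e-02,
         1.12329441e+01],
       [-2.02622187e-02,  1.59378445e-01,  9.87009602e-01,
         1.68553696e+03],
       [ 0.00000000e+00,  0.00000000e+00,  0.00000000e+00,
         1.00000000e+00]])}
{'fx': 374.6444200202134, 'fy': 374.6444200202134, 'cx': 319.66839111065684, 'cy': 200.03674251287168, 'cam_to_world': array([[ 9.68537112e-01,  2.09124670e-01, -1.34917511e-01,
         4.07377942e+02],
       [-2.48768463e-01,  7.98111303e-01, -5.48755501e-01,
        -5.60541341e+02],
       [-7.07912267e-03,  5.65053290e-01,  8.25024039e-01,
         1.01277038e+03],
       [ 0.00000000e+00,  0.00000000e+00,  0.00000000e+00,
         1.00000000e+00]])}
```

View pics/top0.png

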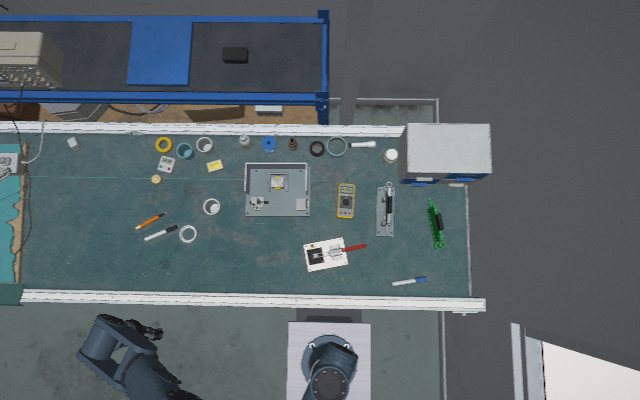

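View pics/side0.png

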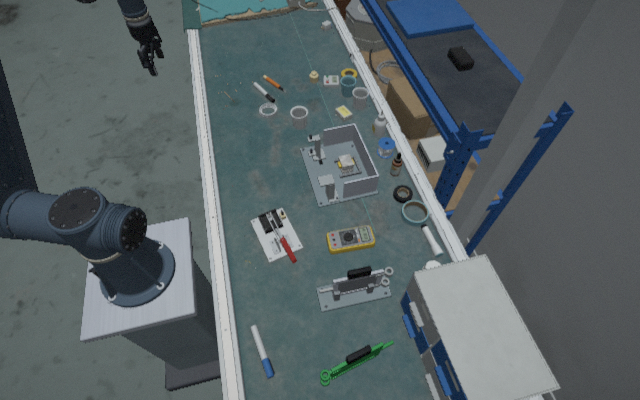

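The top view shows the rack with the gate at (385,210), the green look-alike at (435,222), the bay at (277,190), the meter at (345,200) and the cup at (211,206). In the side view the gate is at (357,282) and the green one at (357,362). The gate with the aluminium frame in the grey rack is the one I want, so I'll check it in one close crop.

Run:
```python
from h import *
t=load('top0')['pixels'];s=load('side0')['pixels']
z=lambda a,x,y,w,h:cv2.resize(a[y:y+h,x:x+w],(400,300),interpolation=cv2.INTER_CUBIC)
c=np.vstack([np.hstack([z(t,345,170,80,60),*[z(t,237,158,80,60)]]),np.hstack([z(s,300,250,104,78),z(s,290,115,104,78+20)])])
cv2.imwrite('pics/c0.png',c[:,:,::-1])
```

```text
(no output)
```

View pics/c0.png

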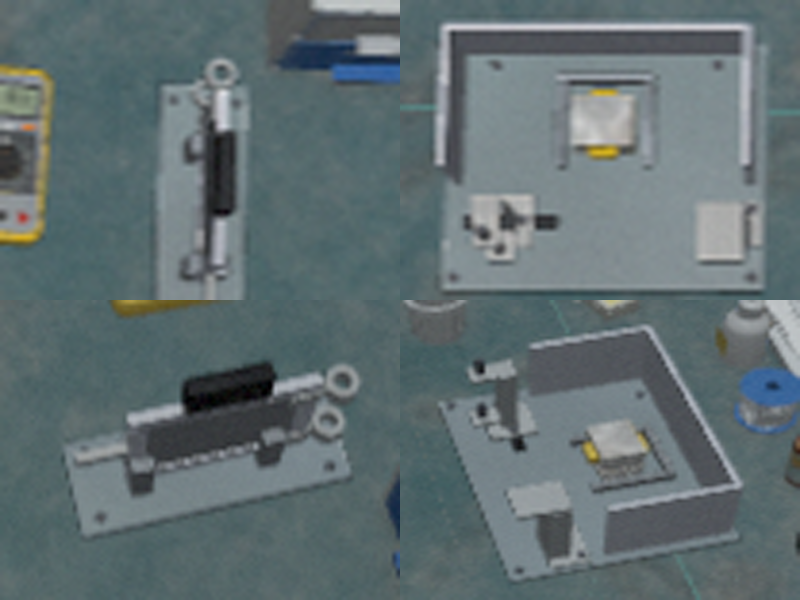

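Run:
```python
from h import *
np.set_printoptions(precision=1,suppress=True)
t=load('top0');s=load('side0')
T=lambda x,y,ox:(ox[0]+x/5,ox[1]+y/5)
def tri(a,b):
    (o1,d1),(o2,d2)=ray(t,*a),ray(s,*b)
    d1/=np.linalg.norm(d1);d2/=np.linalg.norm(d2)
    k=np.linalg.lstsq(np.c_[d1,-d2],o2-o1,rcond=None)[0];p=o1+d1*k[0];q=o2+d2*k[1]
    return (p+q)/2,np.linalg.norm(p-q)
A=(345,170);B=(237,158)
k=104/400; S1=lambda x,y:(300+x*k,250+(y-300)*78/300); S2=lambda x,y:(290+(x-400)*k,115+(y-300)*98/300)
print('knuckle',tri(T(222,72,A),S1(342,381)))
print('grip top ends',tri(T(224,133,A),S1(272,370)),tri(T(226,213,A),S1(187,388)))
print('rack back corners z10',at(t,*T(161,86,A),10),at(t,*T(248,86,A),10))
print('rack side: ',[at(s,*S1(*p),10) for p in((65,442),(85,533),(350,470))])
print('bay front corners',at(t,*T(42,289,B),8),at(t,*T(365,290,B),8))
print('side',[at(s,*S2(*p),8) for p in((441,403),(515,577),(738,563))])
print('wall back corners z98',at(t,*T(43,27,B),98),at(t,*T(352,27,B),98), at(s,*S2(650,328),98),at(s,*S2(738,487),98))
print('transf',at(t,*T(203,120,B),50))
print('keeper roof corners z101',[at(t,*T(*p,B),101) for p in((297,203),(342,203),(297,260),(342,260))],[at(s,*S2(*p),101) for p in((507,493),(545,481),(573,509),(530,520))])
print('upper pin',tri(T(66,222,B),S2(479,367)),'lower',tri(T(83,233,B),S2(482,410)))
for z in (50,120): print(z,[at(t,*T(*p,B),z) for p in((66,222),(83,233),(100,248),(108,215),(147,222))],[at(s,*S2(*p),z) for p in((479,367),(482,410),(518,445))])
print('cup',at(t,211,206,68),'meter',at(t,345,201,41))
```

```text
knuckle (array([ 671.8, -220.4,  109.6]), np.float64(2.010776089561037))
grip top ends (array([ 618.7, -216.1,  147.4]), np.float64(3.7022768257546437)) (array([ 559.8, -216.3,  152.6]), np.float64(6.113119223215916))
rack back corners z10 [ 679.9 -185.9   10. ] [ 681.  -255.6   10. ]
rack side:  [array([ 490.5, -177.2,   10. ]), array([ 487.8, -245.4,   10. ]), array([ 683.6, -249.1,   10. ])]
bay front corners [555.3 340.7   8. ] [558.9  81.8   8. ]
side [array([561.3, 341.6,   8. ]), array([567.1,  87. ,   8. ]), array([753.4,  56.6,   8. ])]
wall back corners z98 [747.7 331.9  98. ] [751.1  92.7  98. ] [752.9 323.   98. ] [753.3  89.2  98. ]
transf [686.5 211.1  50. ]
keeper roof corners z101 [array([612.1, 131.1, 101. ]), array([612.6,  96.9, 101. ]), array([568.3, 129.9, 101. ]), array([568.9,  95.8, 101. ])] [array([571.4, 126.7, 101. ]), array([604.7, 133.8, 101. ]), array([616.9,  94. , 101. ]), array([580.6,  89.5, 101. ])]
upper pin (array([593.9, 307.9,  93.8]), np.float64(3.756143226844757)) lower (array([595.6, 306.8,  24.8]), np.float64(5.928939674715238))
50 [array([603.1, 316. ,  50. ]), array([594.5, 302.3,  50. ]), array([582.9, 288.4,  50. ]), array([609.2, 283.2,  50. ]), array([604.1, 252.3,  50. ])] [array([600.8, 349.1,  50. ]), array([587.9, 284.4,  50. ]), array([606.1, 226.9,  50. ])]
120 [array([591.5, 303. , 120. ]), array([583.3, 289.8, 120. ]), array([572.1, 276.5, 120. ]), array([597.3, 271.6, 120. ]), array([592.4, 242. , 120. ])] [array([586.7, 283. , 120. ]), array([574.7, 223. , 120. ]), array([591.6, 169.7, 120. ])]
cup [583.4 464.8  68. ] meter [616.2 -55.9  41. ]
```

Call:
play_rows:
  plan:
    - {"grip": 85, "linear": [-379, -234, -70], "turn": 83}
    - {"grip": 85, "linear": [-379, -234, -70], "turn": 83}
    - {"grip": 85, "linear": [-379, -234, -70], "turn": 83}
    - {"grip": 85, "linear": [-379, -234, -70], "turn": 83}
    - {"grip": 85, "linear": [-379, -234, -70], "turn": 83}
    - {"grip": 85, "linear": [-379, -234, -70], "turn": 83}
    - {"grip": 85, "linear": [-379, -234, -70], "turn": 83}
    - {"grip": 85, "linear": [-379, -234, -70], "turn": 83}
    - {"grip": 85, "linear": [-379, -234, -70], "turn": 83}
    - {"grip": 85, "linear": [-379, -234, -70], "turn": 83}
    - {"grip": 85, "linear": [-379, -234, -70], "turn": 83}
    - {"grip": 85, "linear": [-379, -234, -70], "turn": 83}

```text
time_s: 1.1
position: [466.2, 286.0, 302.2]
orientation: [179.7, 0.0, 82.6]
contact_force: [-1.1, -0.3, 0.3]
opening: 85.1
finger_force: 0.0
```

Run:
```python
from h import *
np.set_printoptions(precision=2,suppress=True)
s=r.read_state();print(s['time_s'],s['qpos'],s['position'],s['orientation'])
im=snap('wrist','w1');print(im['fx'],im['cx'],im['cy'],im['cam_to_world'])
c=im['pixels']
# expected pixel of the pins and the roof
for p in((588,298,50),(588,298,120),(590,113,101)):print(proj(im,p,True))
cv2.imwrite('pics/w1v.png',cv2.resize(c,(800,500),interpolation=cv2.INTER_CUBIC)[:,:,::-1])
```

```text
1.1 [19.92 19.57 88.38 -0.18 71.79 27.32] [466.22 286.04 302.22] [179.69   0.04  82.65]
309.70691628693146 317.01119764098826 195.0638473227839 [[  0.99   0.12   0.03 475.48]
 [ -0.13   0.94   0.31 364.65]
 [  0.01  -0.31   0.95 445.55]
 [  0.     0.     0.     1.  ]]
(np.float64(406.27843146678316), np.float64(139.68390230101528))
(np.float64(423.85310006905297), np.float64(148.5468649708282))
(np.float64(420.8692250870349), np.float64(279.6449327301787))
```

View pics/w1v.png

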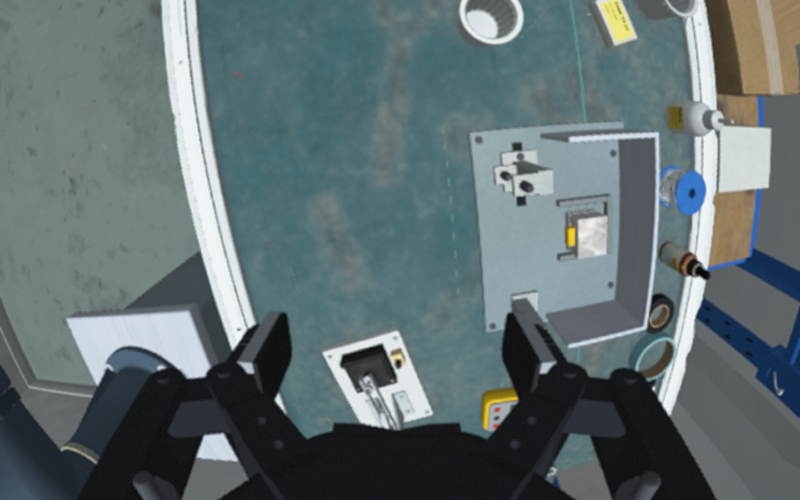

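Wrist view at 800x500: hinge post at (520,175), with the lower pin near (507,176) and the upper near (528,185). The black squares are the slot ends. The keeper is partly hidden at (525,300). I'll take a close crop of the pins.

Run:
```python
from h import *
im=load('w1')['pixels']
c=im[110:170,385:465];d=im[225:285,370:450]
o=np.hstack([cv2.resize(c,None,fx=5,fy=5,interpolation=cv2.INTER_CUBIC),cv2.resize(im[90:285,370:540],(400,300))]);o=cv2.resize(c,(800,600),interpolation=cv2.INTER_CUBIC)
cv2.imwrite('pics/w1c.png',o[:,:,::-1])
```

```text
(no output)
```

View pics/w1c.png

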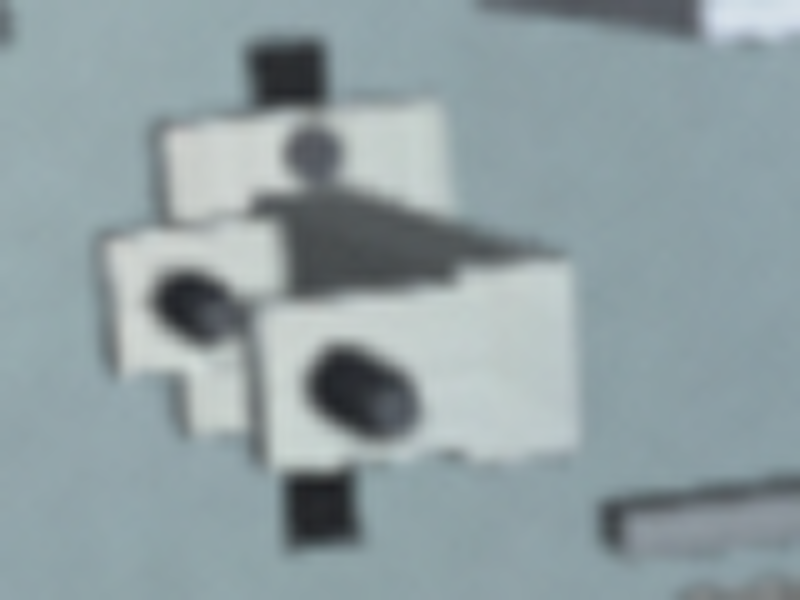

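Run:
```python
from h import *
np.set_printoptions(precision=1,suppress=True)
im=load('w1')
C=lambda x,y:(385+x/10,110+y/10); V=lambda x,y:(x/1.25,y/1.25)
for n,p,z in[('ut',(393,410),120),('ub',(340,373),100),('lt',(212,322),50),('lb',(182,298),30),('s1',(250,40),8),('s1b',(325,40),8),('s2',(288,545),8),('s2b',(360,545),8),
 ('ubr',(580,455),100),('ubr2',(270,470),100),('ubr3',(255,310),100),('ubr4',(570,258),100)]:
    print(n,at(im,*C(*p),z,True))
for n,p,z in[('FL',(471,132),8),('FR',(487,332),8),('BL',(623,123),8),('wallBR',(644,345),98),('wallBL',(658,133),98)]:
    print(n,at(im,*V(*p),z,True))
```

```text
ut [588.4 295.2 120. ]
ub [588.9 296.  100. ]
lt [587.7 294.6  50. ]
lb [589.2 294.9  30. ]
s1 [608.6 328.1   8. ]
s1b [620.1 327.2   8. ]
s2 [609.5 252.4   8. ]
s2b [621.  251.2   8. ]
ubr [619.5 283.1 100. ]
ubr2 [579.5 285.3 100. ]
ubr3 [578.8 304.4 100. ]
ubr4 [619.1 307.1 100. ]
FL [560.5 344.3   8. ]
FR [564.5  84.8   8. ]
BL [762.5 344.9   8. ]
wallBR [756.6  78.7  98. ]
wallBL [750.1 338.1  98. ]
```

Call:
play_rows:
  plan:
    - {"grip": 85, "linear": [-476, 167, 42], "turn": 82.7}
    - {"grip": 85, "linear": [-476, 167, 42], "turn": 82.7}
    - {"grip": 85, "linear": [-476, 167, 42], "turn": 82.7}
    - {"grip": 85, "linear": [-476, 167, 42], "turn": 82.7}
    - {"grip": 85, "linear": [-476, 167, 42], "turn": 82.7}
    - {"grip": 85, "linear": [-476, 167, 42], "turn": 82.7}
    - {"grip": 85, "linear": [-476, 167, 42], "turn": 82.7}
    - {"grip": 85, "linear": [-476, 167, 42], "turn": 82.7}
    - {"grip": 85, "linear": [-476, 167, 42], "turn": 82.7}
    - {"grip": 85, "linear": [-476, 167, 42], "turn": 82.7}
    - {"grip": 85, "linear": [-476, 167, 42], "turn": 82.7}
    - {"grip": 85, "linear": [-476, 167, 42], "turn": 82.7}

```text
time_s: 2.15
position: [569.5, -196.7, 259.1]
orientation: [-179.9, 0.1, 0.5]
contact_force: [0.2, 0.8, 0.0]
opening: 84.8
finger_force: 0.0
```

Call:
play_rows:
  plan:
    - {"grip": 85, "linear": [0, 0, 0], "turn": 0}
    - {"grip": 85, "linear": [0, 0, 0], "turn": 0}

```text
time_s: 2.32
position: [569.6, -197.3, 258.6]
orientation: [-179.9, 0.1, 0.6]
contact_force: [0.1, 0.7, 0.5]
opening: 84.9
finger_force: 0.0
```

Run:
```python
from h import *
np.set_printoptions(precision=2,suppress=True)
s=r.read_state();print(s['time_s'],s['qpos'],s['position'],s['orientation'])
im=snap('wrist','w2');print(im['cam_to_world'])
cv2.imwrite('pics/w2v.png',cv2.resize(im['pixels'][80:400,160:480],(600,600),interpolation=cv2.INTER_CUBIC)[:,:,::-1])
```

```text
2.3167 [-29.73  26.87  83.53   0.02  69.72  59.71] [ 569.58 -197.26  258.56] [-179.92    0.09    0.55]
[[   0.01    0.95    0.31  648.43]
 [  -1.      0.01    0.   -196.28]
 [  -0.     -0.31    0.95  401.8 ]
 [   0.      0.      0.      1.  ]]
```

View pics/w2v.png

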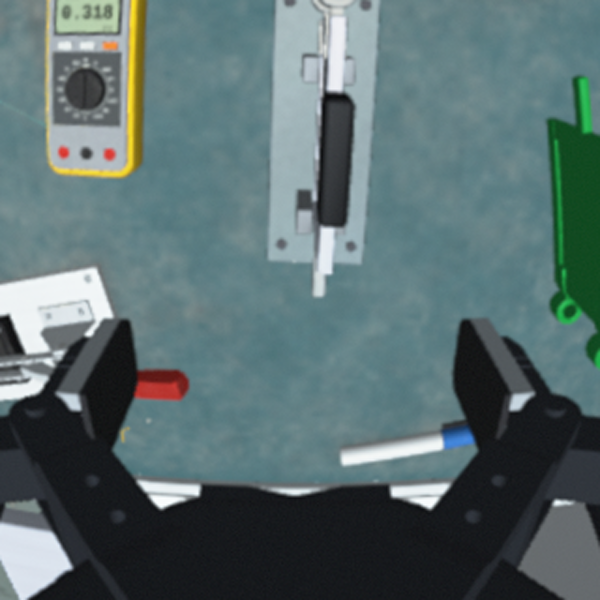

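The black grip block on the aluminium gate runs from (341,97) to (334,225) in this crop, in the rack. The meter is at (90,90) and the green look-alike at the right (580,200).

Run:
```python
from h import *
np.set_printoptions(precision=1,suppress=True)
im=load('w2');C=lambda x,y:(160+x/1.875,80+y/1.875)
for n,p,z in[('bfar',(341,97),151),('bnear',(334,225),151),('rackL',(275,5),10),('rackNL',(268,262),10),('rackNR',(361,264),10),('rackFR',(379,8),10),('tongue end',(319,296),72),('knuckle outer',(335,2),106)]:
    print(n,at(im,*C(*p),z,True))
```

```text
bfar [ 621.3 -216.7  151. ]
bnear [ 562.9 -215.3  151. ]
rackL [ 667.8 -183.2   10. ]
rackNL [ 485.8 -178.7   10. ]
rackNR [ 484.8 -246.9   10. ]
rackFR [ 667.4 -252.4   10. ]
tongue end [ 488.6 -213.5   72. ]
knuckle outer [ 665.  -216.4  106. ]
```

Call:
play_rows:
  plan:
    - {"grip": 85, "linear": [22, 19, 30], "turn": 2}
    - {"grip": 85, "linear": [22, 19, 65], "turn": 2}
    - {"grip": 85, "linear": [22, 19, 100], "turn": 2}
    - {"grip": 85, "linear": [22, 19, 125], "turn": 2}
    - {"grip": 85, "linear": [22, 19, 143], "turn": 2}
    - {"grip": 85, "linear": [22, 19, 143], "turn": 2}
    - {"grip": 10, "linear": [22, 19, 143], "turn": 2}
    - {"grip": 10, "linear": [22, 19, 143], "turn": 2}
    - {"grip": 10, "linear": [22, 19, 143], "turn": 2}
    - {"grip": 10, "linear": [22, 19, 143], "turn": 2}
    - {"grip": 10, "linear": [22, 19, 143], "turn": 2}
    - {"grip": 10, "linear": [22, 19, 143], "turn": 2}
  grip_force: 60

```text
time_s: 3.37
position: [592.6, -215.1, 118.1]
orientation: [179.9, -0.1, -1.4]
contact_force: [-1.0, -1.3, -0.0]
opening: 13.3
finger_force: 58.4
```

Call:
play_rows:
  plan:
    - {"grip": 10, "linear": [0, 0, 0], "turn": 0}
    - {"grip": 10, "linear": [0, 0, 0], "turn": 0}
    - {"grip": 10, "linear": [0, 0, 0], "turn": 0}
    - {"grip": 10, "linear": [0, 0, 0], "turn": 0}
    - {"grip": 10, "linear": [0, 0, 0], "turn": 0}
    - {"grip": 10, "linear": [0, 0, 0], "turn": 0}

```text
time_s: 3.87
position: [592.7, -215.2, 118.1]
orientation: [179.9, -0.1, -1.4]
contact_force: [-0.0, 0.2, 6.4]
opening: 13.2
finger_force: 59.5
```

Call:
play_rows:
  plan:
    - {"grip": 8, "linear": [0, 0, -5], "turn": 0}
    - {"grip": 8, "linear": [0, 0, -15], "turn": 0}
    - {"grip": 8, "linear": [0, 0, -30], "turn": 0}
    - {"grip": 8, "linear": [0, 0, -50], "turn": 0}
    - {"grip": 8, "linear": [0, 0, -70], "turn": 0}
    - {"grip": 8, "linear": [0, 0, -95], "turn": 0}
    - {"grip": 8, "linear": [0, 0, -115], "turn": 0}
    - {"grip": 8, "linear": [0, 0, -120], "turn": 0}
    - {"grip": 8, "linear": [0, 0, -120], "turn": 0}
  grip_force: 100

```text
time_s: 4.62
position: [592.7, -215.0, 238.5]
orientation: [179.9, -0.2, -1.4]
contact_force: [0.0, -0.1, -3.4]
opening: 12.7
finger_force: 97.8
```

Run:
```python
from h import *
np.set_printoptions(precision=2,suppress=True)
s=r.read_state();print(s['time_s'],s['position'],s['orientation'],s['contact_force'],s['opening'])
im=snap('wrist','w3');sd=snap('side','s3')
p=[int(v) for v in proj(sd,(592,-216,200))];print(p)
a=cv2.resize(im['pixels'][80:400,160:480],(400,400));b=cv2.resize(sd['pixels'][p[1]-70:p[1]+70,p[0]-70:p[0]+70],(400,400),interpolation=cv2.INTER_CUBIC)
cv2.imwrite('pics/w3v.png',np.hstack([a,b])[:,:,::-1])
```

```text
4.6167 [ 592.66 -215.05  238.55] [179.91  -0.17  -1.38] [ 0.02 -0.1  -3.38] 12.714104149053004
[361, 261]
```

View pics/w3v.png

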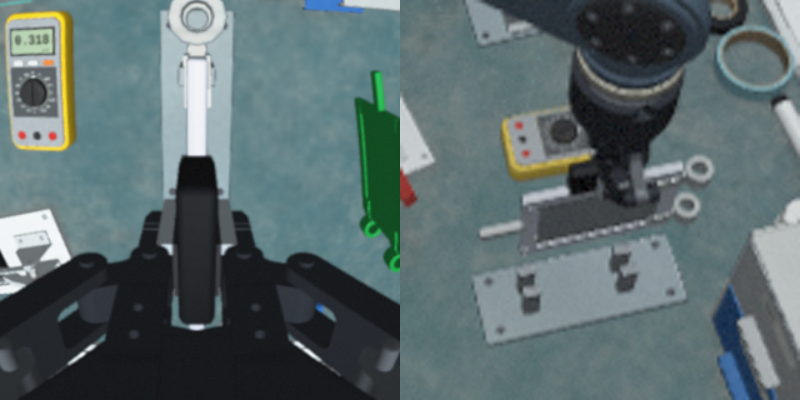

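The gate is held level and clear of the rack. The upper knuckle ring shows at (199,15) in the left half.

Run:
```python
from h import *
np.set_printoptions(precision=1,suppress=True)
im=load('w3')
for p in((199,15),(168,15),(230,15),(199,47),(199,156),(199,320)):
    for z in (226.4,):print(p,at(im,160+p[0]*.8,80+p[1]*.8,z,True),at(im,160+p[0]*.8,80+p[1]*.8,271,True))
g=im['pixels'][80:125,290:350];g=cv2.cvtColor(g,cv2.COLOR_RGB2GRAY)
print(cv2.HoughCircles(cv2.resize(g,None,fx=8,fy=8,interpolation=cv2.INTER_CUBIC),cv2.HOUGH_GRADIENT,1.5,40,param1=80,param2=30,minRadius=60,maxRadius=130))
```

```text
(199, 15) [ 674.5 -217.9  226.4] [ 673.5 -217.5  271. ]
(168, 15) [ 674.9 -205.7  226.4] [ 673.7 -208.7  271. ]
(230, 15) [ 674.4 -230.2  226.4] [ 673.4 -226.2  271. ]
(199, 47) [ 661.7 -217.7  226.4] [ 664.3 -217.3  271. ]
(199, 156) [ 615.7 -216.7  226.4] [ 631.5 -216.6  271. ]
(199, 320) [ 521.6 -214.8  226.4] [ 564.4 -215.2  271. ]
[[[218.2 105.8  87.6]]]
```

Call:
play_rows:
  plan:
    - {"grip": 8, "linear": [-3, -10, 0], "turn": -1.4}
    - {"grip": 8, "linear": [-9, -30, 0], "turn": -1.4}
    - {"grip": 8, "linear": [-17, -60, 0], "turn": -1.4}
    - {"grip": 8, "linear": [-27, -95, 0], "turn": -1.4}
    - {"grip": 8, "linear": [-37, -130, 0], "turn": -1.4}
    - {"grip": 8, "linear": [-48, -168, 0], "turn": -1.4}
    - {"grip": 8, "linear": [-59, -206, 0], "turn": -1.4}
    - {"grip": 8, "linear": [-70, -244, 0], "turn": -1.4}
    - {"grip": 8, "linear": [-81, -282, 0], "turn": -1.4}
    - {"grip": 8, "linear": [-92, -320, 0], "turn": -1.4}
    - {"grip": 8, "linear": [-103, -358, 0], "turn": -1.4}
    - {"grip": 8, "linear": [-114, -396, 0], "turn": -1.4}

```text
time_s: 5.72
position: [485.0, 185.9, 235.4]
orientation: [180.0, 0.2, 0.1]
contact_force: [1.0, 0.2, -3.2]
opening: 12.9
finger_force: 97.7
```

Call:
play_rows:
  plan:
    - {"grip": 8, "linear": [-9, -35, 0], "turn": 0}
    - {"grip": 8, "linear": [-17, -65, 0], "turn": 0}
    - {"grip": 8, "linear": [-25, -90, 0], "turn": 0}
    - {"grip": 8, "linear": [-30, -106, 0], "turn": 0}
    - {"grip": 8, "linear": [-31, -111, 0], "turn": 0}
    - {"grip": 8, "linear": [-31, -111, 0], "turn": 0}
    - {"grip": 8, "linear": [-31, -111, 0], "turn": 0}
    - {"grip": 8, "linear": [-31, -111, 0], "turn": 0}

```text
time_s: 6.38
position: [456.5, 293.8, 236.3]
orientation: [179.9, 0.1, -0.0]
contact_force: [-0.1, 0.1, -2.6]
opening: 12.4
finger_force: 97.8
```

Run:
```python
from h import *
np.set_printoptions(precision=2,suppress=True)
s=r.read_state();print(s['time_s'],s['position'],s['orientation'],s['contact_force'],s['opening'],s['qpos'])
im=snap('wrist','w4');print(im['cam_to_world'][:3,3])
cv2.imwrite('pics/w4v.png',cv2.resize(im['pixels'][20:180,220:420],(750,600),interpolation=cv2.INTER_CUBIC)[:,:,::-1])
```

```text
6.3833 [456.5  293.82 236.26] [179.94   0.07  -0.03] [-0.12  0.11 -2.57] 12.371194355569802 [ 20.99  23.58  93.54  -0.03  62.96 111.03]
[535.29 294.36 379.56]
```

View pics/w4v.png

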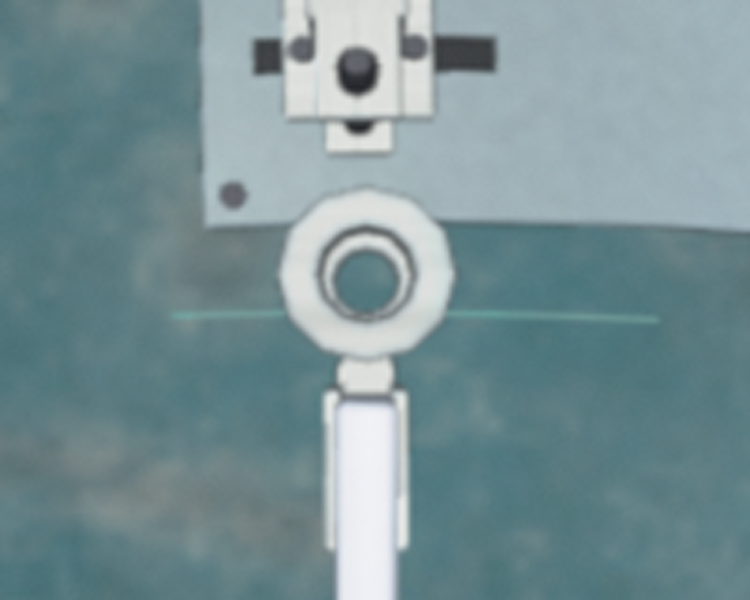

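The upper knuckle ring is centred at (367,273). The upper pin tip is at (357,62), with the base of its dark shaft near (357,82).

Run:
```python
from h import *
np.set_printoptions(precision=1,suppress=True)
im=load('w4');C=lambda x,y:(220+x/3.75,20+y/3.75)
for p,z in[((367,273),224.2),((281,273),224.2),((453,273),224.2),((367,188),224.2),((367,358),224.2),((357,62),120),((357,84),100),((360,118),100),((285,118),100),((435,118),100),((327,153),30),((391,153),30)]:print(p,at(im,*C(*p),z,True))
```

```text
(367, 273) [538.  293.6 224.2]
(281, 273) [538.1 304.9 224.2]
(453, 273) [538.1 282.2 224.2]
(367, 188) [549.4 293.6 224.2]
(367, 358) [526.6 293.6 224.2]
(357, 62) [587.6 295.2 120. ]
(357, 84) [586.2 295.3 100. ]
(360, 118) [577.8 294.6 100. ]
(285, 118) [577.9 312.2 100. ]
(435, 118) [577.9 277.  100. ]
(327, 153) [577.7 304.4  30. ]
(391, 153) [577.7 285.5  30. ]
```

Call:
play_rows:
  plan:
    - {"grip": 8, "linear": [0, -1.5, 15], "turn": 0}
    - {"grip": 8, "linear": [0, -1.5, 40], "turn": 0}
    - {"grip": 8, "linear": [0, -1.5, 62], "turn": 0}
    - {"grip": 8, "linear": [0, -1.5, 74], "turn": 0}
    - {"grip": 8, "linear": [0, -1.5, 74], "turn": 0}
    - {"grip": 8, "linear": [10, -1.5, 74], "turn": 0}
    - {"grip": 8, "linear": [20, -1.5, 74], "turn": 0}
    - {"grip": 8, "linear": [30, -1.5, 74], "turn": 0}
    - {"grip": 8, "linear": [40, -1.5, 74], "turn": 0}
    - {"grip": 8, "linear": [49, -1.5, 74], "turn": 0}
    - {"grip": 8, "linear": [49, -1.5, 74], "turn": 0}
    - {"grip": 8, "linear": [49, -1.5, 74], "turn": 0}

```text
time_s: 7.43
position: [506.3, 296.4, 163.0]
orientation: [-180.0, -0.0, -0.0]
contact_force: [-0.4, -0.0, -3.3]
opening: 12.9
finger_force: 97.9
```

Run:
```python
from h import *
np.set_printoptions(precision=2,suppress=True)
s=r.read_state();print(s['time_s'],s['position'],s['orientation'],s['contact_force'],s['opening'])
im=snap('wrist','w5');print(im['cam_to_world'][:3,3])
cv2.imwrite('pics/w5v.png',cv2.resize(im['pixels'][20:180,220:420],(750,600),interpolation=cv2.INTER_CUBIC)[:,:,::-1])
```

```text
7.4333 [506.3  296.36 162.96] [-179.99   -0.02   -0.02] [-0.41 -0.02 -3.32] 12.914253764808102
[584.85 296.71 306.37]
```

View pics/w5v.png

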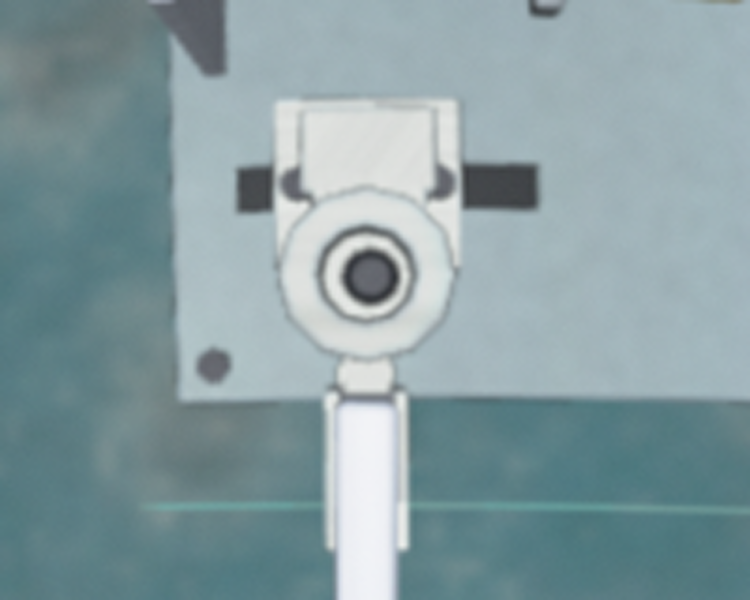

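The pin tip shows through the upper bore at (371,275), against the bore centre at (367,273).

Run:
```python
from h import *
np.set_printoptions(precision=1,suppress=True)
im=load('w5');C=lambda x,y:(220+x/3.75,20+y/3.75)
for p,z in[((367,273),151),((367,188),151),((367,358),151),((371,275),120),((371,278),113)]:print(p,at(im,*C(*p),z,True))
```

```text
(367, 273) [587.8 296.1 151. ]
(367, 188) [599.2 296.1 151. ]
(367, 358) [576.4 296.1 151. ]
(371, 275) [588.  295.4 120. ]
(371, 278) [587.7 295.3 113. ]
```

Call:
play_rows:
  plan:
    - {"grip": 8, "linear": [0, 0.7, 4], "turn": 0}
    - {"grip": 8, "linear": [0, 0.7, 8], "turn": 0}
    - {"grip": 8, "linear": [0, 0.7, 11], "turn": 0}
    - {"grip": 8, "linear": [0, 0.7, 13], "turn": 0}
    - {"grip": 8, "linear": [0, 0.7, 15], "turn": 0}
    - {"grip": 8, "linear": [0, 0.7, 17], "turn": 0}
    - {"grip": 8, "linear": [0, 0.7, 19], "turn": 0}
    - {"grip": 8, "linear": [0, 0.7, 21], "turn": 0}
    - {"grip": 8, "linear": [0, 0.7, 21], "turn": 0}

```text
time_s: 8.23
position: [505.3, 295.6, 141.4]
orientation: [180.0, 0.0, 0.0]
contact_force: [-1.4, -0.5, -3.5]
opening: 13.0
finger_force: 97.9
```

Call:
play_rows:
  plan:
    - {"grip": 8, "linear": [0, 0, 3], "turn": 0}
    - {"grip": 8, "linear": [0, 0, 5], "turn": 0}
    - {"grip": 8, "linear": [0, 0, 7], "turn": 0}
    - {"grip": 8, "linear": [0, 0, 9], "turn": 0}
    - {"grip": 8, "linear": [0, 0, 10], "turn": 0}
    - {"grip": 8, "linear": [0, 0, 11], "turn": 0}
    - {"grip": 8, "linear": [0, 0, 11], "turn": 0}

```text
time_s: 8.82
position: [505.5, 295.7, 130.6]
orientation: [180.0, 0.0, 0.0]
contact_force: [0.4, 0.5, -3.5]
opening: 12.7
finger_force: 97.9
```

Call:
play_rows:
  plan:
    - {"grip": 8, "linear": [0, 0, 0.7], "turn": 0}
    - {"grip": 8, "linear": [0, 0, 1.4], "turn": 0}
    - {"grip": 8, "linear": [0, 0, 2], "turn": 0}
    - {"grip": 8, "linear": [0, 0, 2], "turn": 0}

```text
time_s: 9.15
position: [505.6, 295.9, 129.9]
orientation: [-180.0, -0.0, 0.0]
contact_force: [-2.4, -1.1, 4.5]
opening: 12.6
finger_force: 99.0
```

Force came on at TCP z 129.9, where 130 was expected with the gate home, so both knuckles look seated. Next is the swing about the pin axis in 4° steps, with the gate's weight slightly relieved.

Call:
play_rows:
  plan:
    - {"grip": 8, "linear": [0.2, 5.7, -1.3], "turn": -4}
    - {"grip": 8, "linear": [0.8, 11.4, -1.3], "turn": -8}
    - {"grip": 8, "linear": [1.8, 17.1, -1.3], "turn": -12}
    - {"grip": 8, "linear": [3.2, 22.7, -1.3], "turn": -16}
    - {"grip": 8, "linear": [5.0, 28.1, -1.3], "turn": -20}
    - {"grip": 8, "linear": [7.1, 33.4, -1.3], "turn": -24}
    - {"grip": 8, "linear": [9.6, 38.6, -1.3], "turn": -28}
    - {"grip": 8, "linear": [12.5, 43.6, -1.3], "turn": -32}
    - {"grip": 8, "linear": [15.7, 48.3, -1.3], "turn": -36}
    - {"grip": 8, "linear": [19.2, 52.8, -1.3], "turn": -40}
    - {"grip": 8, "linear": [19.2, 52.8, -1.3], "turn": -40}
  grip_force: 60

```text
time_s: 10.07
position: [526.0, 242.3, 130.2]
orientation: [179.9, -0.1, 40.0]
contact_force: [0.5, 0.1, -2.4]
opening: 12.5
finger_force: 97.9
```

Call:
play_rows:
  plan:
    - {"grip": 8, "linear": [0.2, 5.7, 0], "turn": -4}
    - {"grip": 8, "linear": [0.8, 11.4, 0], "turn": -8}
    - {"grip": 8, "linear": [1.8, 17.1, 0], "turn": -12}
    - {"grip": 8, "linear": [3.2, 22.7, 0], "turn": -16}
    - {"grip": 8, "linear": [5.0, 28.1, 0], "turn": -20}
    - {"grip": 8, "linear": [7.1, 33.4, 0], "turn": -24}
    - {"grip": 8, "linear": [9.6, 38.6, 0], "turn": -28}
    - {"grip": 8, "linear": [12.5, 43.6, 0], "turn": -32}
    - {"grip": 8, "linear": [15.7, 48.3, 0], "turn": -36}
    - {"grip": 8, "linear": [19.2, 52.8, 0], "turn": -40}
    - {"grip": 8, "linear": [19.2, 52.8, 0], "turn": -40}

```text
time_s: 10.98
position: [574.8, 214.9, 130.2]
orientation: [179.9, -0.0, 80.0]
contact_force: [0.9, 0.3, -1.0]
opening: 12.7
finger_force: 98.0
```

Call:
play_rows:
  plan:
    - {"grip": 8, "linear": [0.2, 5.7, 0], "turn": -4}
    - {"grip": 8, "linear": [0.6, 10.0, 0], "turn": -7}
    - {"grip": 8, "linear": [1.0, 12.9, 0], "turn": -9}
    - {"grip": 8, "linear": [1.2, 14.3, 0], "turn": -10}
    - {"grip": 8, "linear": [1.4, 15.0, 0], "turn": -10.5}
    - {"grip": 8, "linear": [1.5, 15.7, 0], "turn": -11}
    - {"grip": 8, "linear": [1.5, 15.7, 0], "turn": -11}

```text
time_s: 11.57
position: [589.1, 213.9, 130.2]
orientation: [180.0, -0.0, 91.0]
contact_force: [1.4, 0.8, -2.4]
opening: 12.8
finger_force: 98.0
```

No contact yet, so I'll creep on.

Call:
play_rows:
  plan:
    - {"grip": 8, "linear": [0, 0.7, 0], "turn": -0.5}
    - {"grip": 8, "linear": [0, 0.7, 0], "turn": -0.5}
    - {"grip": 8, "linear": [0, 1.4, 0], "turn": -1}
    - {"grip": 8, "linear": [0, 1.4, 0], "turn": -1}

```text
time_s: 11.9
position: [590.1, 213.8, 130.2]
orientation: [-179.9, -0.0, 92.0]
contact_force: [-1.8, 0.6, -0.0]
opening: 12.6
finger_force: 98.3
```

Call:
play_rows:
  plan:
    - {"grip": 8, "linear": [0, 0.7, 0], "turn": -0.5}
    - {"grip": 8, "linear": [0, 0.7, 0], "turn": -0.5}
    - {"grip": 8, "linear": [0, 1.4, 0], "turn": -1}
    - {"grip": 8, "linear": [0, 1.4, 0], "turn": -1}
    - {"grip": 8, "linear": [0, 1.4, 0], "turn": -1}

```text
time_s: 12.32
position: [590.1, 213.8, 130.2]
orientation: [-179.8, -0.0, 92.9]
contact_force: [-5.7, 1.3, 3.9]
opening: 12.8
finger_force: 99.7
```

Run:
```python
from h import *
np.set_printoptions(precision=2,suppress=True)
s=r.read_state();print(s['time_s'],s['position'],s['orientation'],s['contact_force'],s['torque'])
im=snap('wrist','w6');sd=snap('side','s6')
a=cv2.resize(im['pixels'],(640,400))[0:400,120:520];b=cv2.resize(sd['pixels'][100:220,270:390],(400,400),interpolation=cv2.INTER_CUBIC)
cv2.imwrite('pics/w6v.png',np.hstack([a,b])[:,:,::-1])
```

```text
12.3167 [590.11 213.77 130.15] [-179.75   -0.04   92.88] [-5.73  1.32  3.89] [ 0.15  1.13 -1.08]
```

View pics/w6v.png

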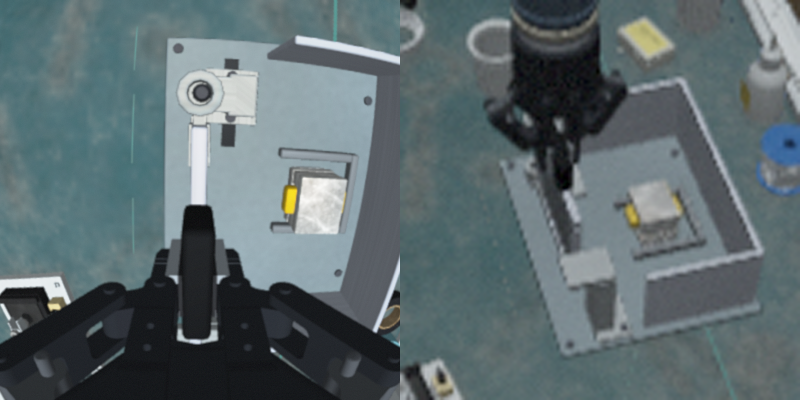

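The shut gate touches the catch post: about 6 N at the wrist with a moment about z. The pin shows inside the bore and the tongue is under the keeper roof. I'll set it down and let go gently.

Call:
play_rows:
  plan:
    - {"grip": 8, "linear": [0, 0, 0.3], "turn": 0.4}
    - {"grip": 8, "linear": [0, 0, 0.3], "turn": 0.4}
    - {"grip": 13, "linear": [0, 0, 0.3], "turn": 0.4}
    - {"grip": 16, "linear": [0, 0, 0.3], "turn": 0.4}
    - {"grip": 20, "linear": [0, 0, 0.3], "turn": 0.4}
    - {"grip": 26, "linear": [0, 0, 0.3], "turn": 0.4}
    - {"grip": 34, "linear": [0, 0, 0.3], "turn": 0.4}
    - {"grip": 40, "linear": [0, 0, 0.3], "turn": 0.4}
    - {"grip": 40, "linear": [0, 0, 0.3], "turn": 0.4}
  grip_force: 20

```text
time_s: 13.17
position: [592.4, 213.6, 129.9]
orientation: [179.9, 0.0, 92.6]
contact_force: [0.3, 0.8, -0.5]
opening: 40.2
finger_force: 0.0
```

Run:
```python
from h import *
np.set_printoptions(precision=2,suppress=True)
s=r.read_state();print(s['time_s'],s['position'],s['opening'],s['contact_force'])
im=snap('wrist','w7');o=load('w6')
# block / upper rail / ring shift versus before letting go
def loc(box):
    x,y,w,h=box;t=o['pixels'][y:y+h,x:x+w];R=im['pixels'][y-12:y+h+12,x-12:x+w+12]
    m=cv2.minMaxLoc(cv2.matchTemplate(R,t,cv2.TM_CCOEFF_NORMED));return m[1],m[3][0]-12,m[3][1]-12
print('ring',loc((295,65,50,50)),'rail',loc((300,120,35,85)),'block',loc((295,200,40,60)))
```

```text
13.1667 [592.45 213.61 129.88] 40.24306902338389 [ 0.28  0.79 -0.48]
ring (0.7649864554405212, -6, 0) rail (0.9420033693313599, -5, 3) block (0.9384452104568481, -5, 3)
```

Call:
play_rows:
  plan:
    - {"grip": 60, "linear": [0, 0, -5], "turn": 0}
    - {"grip": 70, "linear": [0, 0, -15], "turn": 0}
    - {"grip": 70, "linear": [0, 0, -30], "turn": 0}
    - {"grip": 70, "linear": [0, 0, -50], "turn": 0}
    - {"grip": 70, "linear": [0, 0, -80], "turn": 0}
    - {"grip": 70, "linear": [0, 0, -110], "turn": 0}
    - {"grip": 70, "linear": [-30, 0, -130], "turn": 0}
    - {"grip": 70, "linear": [-60, 0, -140], "turn": 0}
    - {"grip": 70, "linear": [-80, -30, -140], "turn": 0}
    - {"grip": 70, "linear": [-80, -60, -140], "turn": 0}
    - {"grip": 70, "linear": [-80, -60, -140], "turn": 0}
    - {"grip": 70, "linear": [-80, -60, -140], "turn": 0}

```text
time_s: 14.22
position: [534.4, 130.8, 271.1]
orientation: [180.0, -0.0, 92.6]
contact_force: [-0.1, 0.5, 0.4]
opening: 69.9
finger_force: 0.0
```

Run:
```python
from h import *
np.set_printoptions(precision=2,suppress=True)
s=r.read_state();print(s['time_s'],s['position'],s['contact_force'])
im=snap('wrist','w8');sd=snap('side','s8');t=snap('top','t8')
a=im['pixels'][0:400,170:570];b=cv2.resize(sd['pixels'][110:210,285:385],(400,400),interpolation=cv2.INTER_CUBIC)
cv2.imwrite('pics/w8v.png',np.hstack([a,b])[:,:,::-1])
for p in((588,295,118),(588,125,80),(582,113,101)):print(proj(im,p,True))
```

```text
14.2167 [534.4  130.77 271.05] [-0.06  0.48  0.37]
(np.float64(381.06627030652066), np.float64(16.35792035967083))
(np.float64(364.1817891681457), np.float64(177.2272044154475))
(np.float64(360.5354008894665), np.float64(192.78296714605642))
```

View pics/w8v.png

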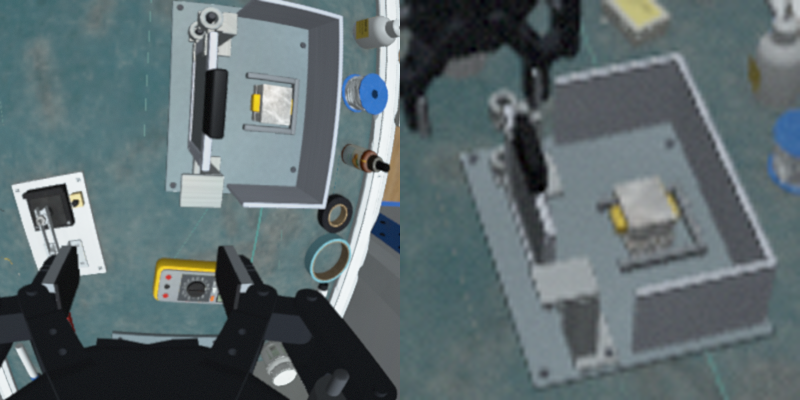

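The view shows the gate hanging on the post with the tongue under the keeper, and the transformer and meter undisturbed. I miscounted: that was picture 11, one over the limit of 10, so I'll view no more. To make sure the tongue rests on the catch post, I'll nudge the block's front lightly with closed fingers.

Call:
play_rows:
  plan:
    - {"grip": 0, "linear": [58, 8, 0], "turn": 0}
    - {"grip": 0, "linear": [58, 8, 0], "turn": 0}
    - {"grip": 0, "linear": [58, 8, 35], "turn": 0}
    - {"grip": 0, "linear": [58, 8, 70], "turn": 0}
    - {"grip": 0, "linear": [58, 8, 100], "turn": 0}
    - {"grip": 0, "linear": [58, 8, 125], "turn": 0}
    - {"grip": 0, "linear": [58, 8, 125], "turn": 0}
    - {"grip": 0, "linear": [58, 12, 125], "turn": 0}
    - {"grip": 0, "linear": [58, 17, 125], "turn": 0}
    - {"grip": 0, "linear": [58, 22, 125], "turn": 0}
    - {"grip": 0, "linear": [58, 26, 125], "turn": 0}
    - {"grip": 0, "linear": [58, 26, 125], "turn": 0}

```text
time_s: 15.37
position: [561.6, 190.3, 146.6]
orientation: [179.7, -0.0, 92.6]
contact_force: [0.0, -0.4, -0.2]
opening: -0.2
finger_force: 0.0
```

Call:
play_rows:
  plan:
    - {"grip": 0, "linear": [0, 1.5, 0], "turn": 0}
    - {"grip": 0, "linear": [0, 3, 0], "turn": 0}
    - {"grip": 0, "linear": [0, 4, 0], "turn": 0}
    - {"grip": 0, "linear": [0, 5, 0], "turn": 0}
    - {"grip": 0, "linear": [0, 5, 0], "turn": 0}

```text
time_s: 15.78
position: [564.1, 190.4, 144.9]
orientation: [180.0, -0.0, 92.6]
contact_force: [-0.2, -0.5, -0.0]
opening: -0.3
finger_force: 0.0
```

Call:
play_rows:
  plan:
    - {"grip": 0, "linear": [0, 1, 0], "turn": 0}
    - {"grip": 0, "linear": [0, 2, 0], "turn": 0}
    - {"grip": 0, "linear": [0, 3, 0], "turn": 0}
    - {"grip": 0, "linear": [0, 3, 0], "turn": 0}

```text
time_s: 16.12
position: [567.3, 190.5, 144.8]
orientation: [180.0, -0.0, 92.6]
contact_force: [0.1, 0.0, 0.3]
opening: -0.0
finger_force: 0.0
```

Call:
play_rows:
  plan:
    - {"grip": 0, "linear": [0, 1, 0], "turn": 0}
    - {"grip": 0, "linear": [0, 2, 0], "turn": 0}
    - {"grip": 0, "linear": [0, 3, 0], "turn": 0}
    - {"grip": 0, "linear": [0, 3, 0], "turn": 0}

```text
time_s: 16.45
position: [570.2, 190.7, 144.8]
orientation: [180.0, 0.0, 92.6]
contact_force: [-0.5, 0.6, -0.1]
opening: 0.4
finger_force: 0.1
```

Call:
play_rows:
  plan:
    - {"grip": 0, "linear": [0, 0.7, 0], "turn": 0}
    - {"grip": 0, "linear": [0, 1.4, 0], "turn": 0}
    - {"grip": 0, "linear": [0, 2, 0], "turn": 0}
    - {"grip": 0, "linear": [0, 2, 0], "turn": 0}

```text
time_s: 16.78
position: [571.3, 190.7, 144.7]
orientation: [-179.9, 0.0, 92.6]
contact_force: [-2.9, -0.5, 1.0]
opening: 0.2
finger_force: 1.1
```

Call:
play_rows:
  plan:
    - {"grip": 0, "linear": [0, 0.7, 0], "turn": 0}
    - {"grip": 0, "linear": [0, 1.4, 0], "turn": 0}
    - {"grip": 0, "linear": [0, 1.4, 0], "turn": 0}

```text
time_s: 17.03
position: [571.7, 190.8, 144.6]
orientation: [-179.8, 0.0, 92.6]
contact_force: [-5.7, -1.0, 2.6]
opening: -0.0
finger_force: 2.6
```

Force rises with almost no travel, so the tongue is firmly against the catch post. I'll back off slowly, rise and check.

Call:
play_rows:
  plan:
    - {"grip": 0, "linear": [0, -1, 0], "turn": 0}
    - {"grip": 0, "linear": [0, -2, 0], "turn": 0}
    - {"grip": 0, "linear": [0, -4, 0], "turn": 0}
    - {"grip": 0, "linear": [0, -10, 0], "turn": 0}
    - {"grip": 0, "linear": [0, -25, 0], "turn": 0}
    - {"grip": 0, "linear": [0, -40, -20], "turn": 0}
    - {"grip": 0, "linear": [0, -50, -55], "turn": 0}
    - {"grip": 0, "linear": [-50, -50, -90], "turn": 0}
    - {"grip": 0, "linear": [-60, -38, -126], "turn": 0}
    - {"grip": 0, "linear": [-60, -38, -126], "turn": 0}
    - {"grip": 0, "linear": [-60, -38, -126], "turn": 0}
    - {"grip": 0, "linear": [-60, -38, -126], "turn": 0}

```text
time_s: 18.03
position: [538.5, 128.9, 271.3]
orientation: [179.9, -0.0, 92.6]
contact_force: [-0.2, -0.5, -0.8]
opening: -0.1
finger_force: 0.0
```

Run:
```python
from h import *
s=r.read_state();print(s['time_s'],s['position'].round(1),s['contact_force'].round(1))
a=load('t8')['pixels'];b=snap('top','t9')['pixels'];t0=load('top0')['pixels']
def d(p,q,box):
    x,y,w,h=box;m=cv2.minMaxLoc(cv2.matchTemplate(q[y-6:y+h+6,x-6:x+w+6],p[y:y+h,x:x+w],cv2.TM_CCOEFF_NORMED));return round(m[1],3),m[3][0]-6,m[3][1]-6
print('cup',d(t0,b,(200,196,22,22)),'meter',d(t0,b,(335,182,22,38)),'transf',d(t0,b,(270,173,16,18)),'green',d(t0,b,(426,198,20,50)))
print(r.finish_job())
```

```text
18.0333 [538.5 128.9 271.3] [-0.2 -0.5 -0.8]
cup (0.999, 0, 0) meter (0.998, 0, 0) transf (0.353, 0, 0) green (0.994, 0, 0)
the job is handed in; nothing more can be done
None
```

The job was handed in at about 18 s: the gate hangs on both pins, is swung shut with its tongue under the keeper and against the catch post, and is released; cup and meter match the first picture, the transformer was partly hidden at the end but looked unmoved just before the final nudge, and I viewed 11 pictures, one over the limit of 10.

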